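# Pin the retaining bar of a laboratory shaker

### The job

Slide the steel retaining bar of the small shaker towards the petri dish until the hole in the bar lies over the hole in the platform. Then take the long pin (the one with the tall knob) from the pin stand and push it upright down through both holes until its collar rests on the bar. Let go of it and leave the dish lying in its place on the platform.

Things in the scene. Friction and masses are not known exactly. Their poses are not given: they have to be found in the camera images.
- shaker: Small white orbital shaker, fixed to the table, 220 x 160 mm and 67 mm high to the top of its aluminium platform (12 mm thick, with 15 mm of free space below it). Origin: centre of its underside, on the table. x runs along the slide towards the petri dish, y across it, z up. A 7 mm thick fence stands 14 mm high at the +x edge.
- bar (a joint): Steel retaining bar that slides on the platform along the shaker's +x (40 mm along x, 156 mm across, 10 mm thick, its top 79 mm above the table). Value in m: 0 is fully back, away from the dish; 0.060 puts its hole exactly over the platform's hole; an end stop lies at 0.074. It slides against about 3 N of friction and stays where it is left.
- bar_tab (a point): Centre of the top face of the black upright tab on the bar, by which it is moved; the tab is 16 mm thick along the shaker's x, 36 mm wide along its y, and 40 mm tall above the bar (its top is 119 mm above the table). The tab is 80 mm to the +y side of the bar's hole.
- bar_hole (a point): Centre, at the bar's top face (79 mm above the table), of the round through hole in the bar, 25 mm in diameter. It moves with the bar.
- platform_hole (a point): Centre, at the platform's top face (67 mm above the table), of the round through hole in the platform, 25 mm in diameter. The bar lies 2 mm above that face.
- long_pin: The pin to use: steel shank 12 mm in diameter, 32 mm long with tapered tip, a steel collar 36 mm in diameter and 4 mm thick, then a black round knob 24 mm in diameter and 34 mm tall (70 mm in all, about 50 g). Origin: the tip of the shank; z runs along the pin up to the knob. It starts upright in one of the stand's three holes, its collar resting on the stand, its shank hanging free below.
- dish: Round petri dish with seeds, 93 mm in diameter, 14 mm high, lying loose on the platform between bar and fence. Origin: centre of its underside.
- dish_place (a point): Point on the platform's top face where the dish's centre belongs, 54 mm from the shaker's centre towards the fence.
- pin_stand: Small fixed aluminium table, 58 mm high, 50 mm along its x, 192 mm along its y, with three pin holes 65 mm apart along y; finger room is free on its x sides. Origin: centre of its underside. The two other pins in it have knobs only 16 mm tall and shanks of 14 mm, too short to reach through both holes.
Mind the look-alikes: they are no part of the job. Leave any red look-alike of the long_pin alone. There is more than one size of the dish; the job needs the larger.

How it is judged:
On the way:
1. the bar's hole lies over the platform's hole (horizontal distance between bar_hole and platform_hole below 0.012 m), for 0.2 s.
At the end, for the whole second after the job is handed in: The long pin stands upright (within 10 degrees) and at rest through both holes, its tip within 12 mm of the axes of the bar's hole and the platform's hole and at least 15 mm below the platform's top face (20 mm when the collar rests on the bar); the dish lies flat within 25 mm of its place (horizontal distance between long_pin and platform_hole below 0.012 m and horizontal distance between long_pin and bar_hole below 0.012 m and z of long_pin in the frame of platform_hole below -0.015 m and angle between each of long_pin, dish's own z axis and vertical below 0.17 rad and linear speed of long_pin below 0.02 m/s and horizontal distance between dish and dish_place below 0.025 m); the robot touches nothing.
It also fails if it takes over 51 s, if anything falls off the work surface, if the arm or the gripper's body presses on something with over 40 N, if the wrist force passes 120 N, or if a joint passes its speed limit or range.

### The arm

A 6-joint arm with a two-finger parallel gripper is mounted at the origin on the work surface; the furniture and walls round the work are solid. World frame = base frame: x ahead of the robot, y to its left, z up, the work surface at z = 0. Lengths are in m, angles in rad, forces in N, time in s.
With the tool pointing down it reaches from about 0.25 to 0.775 m from the base axis. Payload 4 kg.
Tool frame: the origin (TCP) lies between the finger pads; the fingertips stand 19 mm ahead of it and the grasp point (between the pads) is the TCP; z points along the fingers, y is the line along which they close (so a half turn about z gives the same grasp; the last joint's range is limited). The gripper opens to 94 mm and grips with 3 to 60 N. Pads are 16 mm wide; open, the fingers measure 119 mm over their backs; the gripper's body (75 mm by 177 mm) begins 78 mm behind the grasp point.
Start: joints at [-1.422, 0.087, 1.371, -0, 1.684, -0.103], TCP at [0.137, -0.533, 0.225] pointing down, gripper open.
Joint ranges: [-3.1, 3.1], [-0.76, 2.03], [0.27, 2.55], [-1.08, 4.22], [0.17, 2.65], [-2.57, 2.57]. Speed limits (rad/s): [2.79, 2.79, 3.14, 3.14, 3.14, 3.14].

### API

Orientations are given as a unit quaternion [w, x, y, z].
In Python, from cell import bot, imaging gives the robot as it stands.
- The arm moves only by the tool jog_arm, never from a script. Its argument "motion" is a list of rows, each an object with "offset": the shift along the tool's x, y, z in cm, a list of three; "dr": the turn, a rotation vector about the tool's x, y, z in degrees, a list of three; "hand": the finger opening in cm, from 0 to 9.4. A call has 1 to 5 rows; each row is the pose to reach, as a shift and turn from the pose commanded when the call began, along the tool's axes at that moment; what a row does not reach only later rows make up. A row lasts 1/12 s, in which the tool goes at most 41.7 mm and 7.16 degrees, less where a joint would pass 70% of its speed; a pose out of reach is approached as far as the arm can. A call with a gripper value outside its range is refused whole. The fingers move at their own pace and stop on an object; "squeeze" is the grip in N (left out, the last holds). Time passes only in rows, so rows that repeat a pose let the fingers close. It gives the time, the measured TCP pose, the force, the opening and the grip force at its end, in the units of the state.
- bot.state(): the state, without advancing time (a new reading comes with each control period).
- imaging.read_camera(name): name is "scene" or "top" or "wrist"; returns a dict with "frame" (384x512x3 uint8, blue, green, red), "fx", "fy", "cx", "cy" (pixels), "dist" ([k1, k2, p1, p2, k3] as OpenCV has them; the pictures are not rectified), "rvec" (rotation vector, rad) and "tvec" (3), from world to camera coordinates, as OpenCV has them. Camera axes: x right, y down, z forward; pixel columns grow to the right and rows downward; lengths in m; the calibration is good to about 2 mm. A picture is of the moment at which its call begins. There is no depth.
- bot.hand_in(): hands the job in; it is judged then, once.
The state is a dict: "t": time; "q": joint angles; "dq": joint speeds; "joint_efforts": joint torques, N m; "tool_pos": TCP position; "tcp_rot": TCP orientation; "contact_force": force on the tool from outside, world axes, zero at the start; "moment": the same for the moment, N m; "gripper_width": finger opening in m; "finger_force": force on a finger pad.
Only numpy, scipy, OpenCV 4.12 (cv2) and the standard library are available. Lean on these libraries where they do the work, as an engineer would, in place of code of your own. Each camera call takes 0.05 s, during which the arm holds its last target. There are 200 camera calls.

## Working session

There is one attempt and no reset: what is moved stays moved. The work goes in short steps, Python scripts to look and compute and a tool call to move; the robot and the scene stay as the last step left them, time stands still between calls to the robot, and variables do not carry over. Pictures are saved under pics/ and viewed, at most 10 in all, crops included, and the job is handed in when it is done.

Besides the shell and the picture viewer there is one more tool, called after "Emit:" as name([rows], argument=value, ...), one row to a line, values as JSON. jog_arm: Moves the arm, as the interface text tells. Its arguments: {"type":"object","properties":{"motion":{"type":"array","items":{"type":"object","properties":{"offset":{"type":"array","items":{"type":"number"}},"dr":{"type":"array","items":{"type":"number"}},"hand":{"type":"number"}}}},"squeeze":{"type":"number"}},"required":["motion"]}

```bash
mkdir -p pics
cat > h.py <<'E'
import numpy as np,cv2
from cell import bot,imaging
def cam(n):
    c=imaging.read_camera(n);c['K']=np.array([[c['fx'],0,c['cx']],[0,c['fy'],c['cy']],[0,0,1.]]);c['R']=cv2.Rodrigues(np.array(c['rvec'],float))[0];c['t']=np.array(c['tvec'],float).ravel();c['d']=np.array(c['dist'],float);return c
def ray(c,u,v):
    p=cv2.undistortPoints(np.array([[[u,v]]],float),c['K'],c['d'])[0,0]
    return -c['R'].T@c['t'], c['R'].T@np.array([p[0],p[1],1.])
def on(c,u,v,z):
    o,d=ray(c,u,v);return o+d*(z-o[2])/d[2]
def proj(c,P):
    return cv2.projectPoints(np.array(P,float).reshape(-1,1,3),np.array(c['rvec'],float),c['t'],c['K'],c['d'])[0][:,0]
def tool(P):
    from scipy.spatial.transform import Rotation as Ro
    s=bot.state();q=s['tcp_rot'];R=Ro.from_quat([q[1],q[2],q[3],q[0]]).as_matrix()
    return R.T@(np.array(P)-s['tool_pos'])*100,R
E
python3 - <<'E'
from h import *
s=bot.state();print({k:np.round(v,3).tolist() for k,v in s.items()})
ims=[]
for n in ['scene','top']:
    c=cam(n);cv2.imwrite(f'pics/{n}0.png',c['frame']);print(n,c['fx'],np.round(-c['R'].T@c['t'],3))
E
```

```text
{'t': 0.0, 'q': [-1.422, 0.088, 1.372, -0.0, 1.684, -0.103], 'dq': [0.0, -0.001, -0.0, 0.001, 0.001, 0.001], 'joint_efforts': [-0.001, -34.017, -30.243, 0.072, 0.033, -0.0], 'tool_pos': [0.137, -0.532, 0.223], 'tcp_rot': [-0.001, 0.992, 0.126, -0.0], 'contact_force': [-0.001, -0.227, 0.068], 'moment': [0.009, -0.014, -0.003], 'finger_force': 0.0, 'gripper_width': 0.094}
scene 353.97642310477454 [ 0.214 -0.751  0.464]
top 450.84780576881974 [ 0.4   -0.047  1.116]
```

View pics/scene0.png

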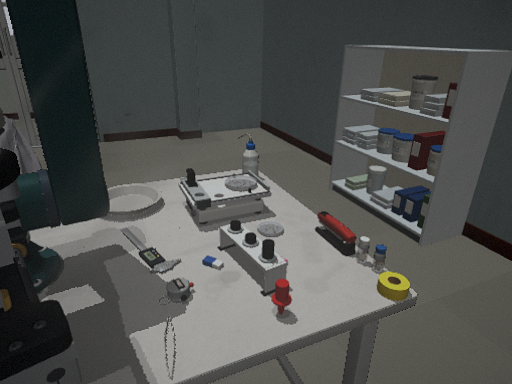

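View pics/top0.png

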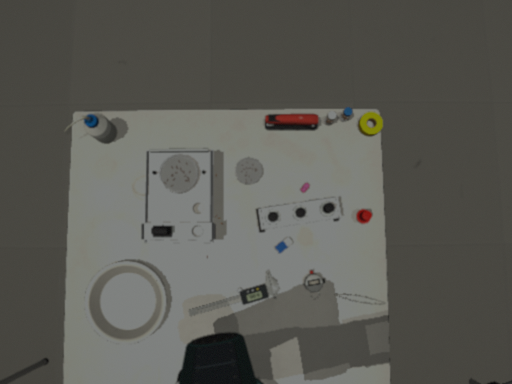

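The scene view shows the shaker at about (225,195) with its tab at (191,178), and the pin stand with knobs at (236,227), (251,239) and (268,250). In the top view the tab is at (162,231), the bar hole (197,231), the platform hole (197,208) and the dish (180,174).

What could be taken for the long pin (top pixels): the knobs at (273,216), (300,212) and (329,208), and the red pin at (364,216). I choose (329,208), the tallest black one. For the dish: the larger one is at (180,174) on the shaker, the smaller at (249,171) on the table. I'll check with one close crop.

Run:
```python
from h import *
c=cam('top');s=cam('scene')
f=c['frame'];g=f.max(2)
def blobs(x0,y0,x1,y1,m,mn,mx):
    n,l,st,ce=cv2.connectedComponentsWithStats(m[y0:y1,x0:x1].astype(np.uint8))
    return [(st[i][:4]+[x0,y0,0,0],st[i][4],np.round(ce[i]+[x0,y0],1)) for i in range(1,n) if mn<st[i][4]<mx]
for b in blobs(140,145,222,245,g<50,8,600):print('sh',b)
for b in blobs(255,195,345,232,g<45,8,600):print('st',b)
a=cv2.resize(f[140:250,130:360],None,fx=3.4,fy=3.4,interpolation=cv2.INTER_CUBIC)
b=cv2.resize(s['frame'][160:300,170:300],None,fx=1.7,fy=1.7)
cv2.imwrite('pics/crop1.png',cv2.convertScaleAbs(np.vstack([a,np.pad(b,((0,0),(0,a.shape[1]-b.shape[1]),(0,0)))])[:600],alpha=1.3))
for n,u,v,z in [('tab',162,231,.119),('barhole',197,231,.079),('plhole',197,208,.067),('dish',180,174,.081),('knobL',329,208,.096),('knobM',300,212,.078),('knobR',273,216,.078)]:
    print(n,np.round(on(c,u,v,z),4))
```

```text
sh (array([152, 226,  20,  10]), np.int32(174), array([161.7, 230.9]))
st (array([324, 204,  10,   8]), np.int32(66), array([328.2, 207.4]))
st (array([296, 209,   9,   8]), np.int32(51), array([300.1, 212.1]))
st (array([269, 213,   8,   8]), np.int32(53), array([272.6, 216.3]))
tab [0.4346 0.1498 0.119 ]
barhole [0.4355 0.077  0.079 ]
plhole [0.4895 0.0788 0.067 ]
dish [0.568  0.1173 0.081 ]
knobL [ 0.4845 -0.2247  0.096 ]
knobM [ 0.4773 -0.1604  0.078 ]
knobR [ 0.4687 -0.0979  0.078 ]
```

View pics/crop1.png

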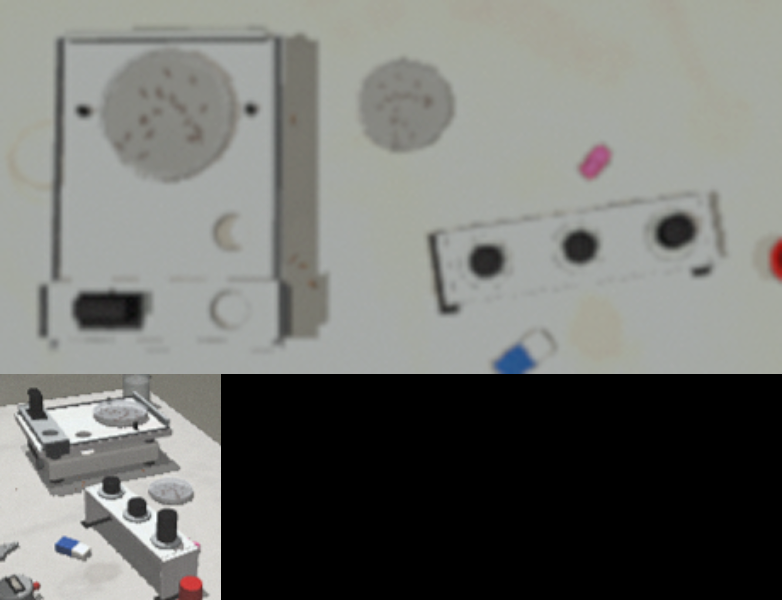

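The crop confirms the choice: the tall black knob is at the stand's right end (crop (676,230), top pixel 329,208), with a short pin in each of the other two holes. The dish on the shaker is the larger one. The bar is back, and its hole and the platform hole are both at column ≈197.6. I'm setting out now and turning the tool so its fingers close along world x.

Emit:
jog_arm([
  {"offset": [2.9,-2.0,0],"dr": [0,0,-7],"hand": 5},
  {"offset": [5.8,-4,0],"dr": [0,0,-14],"hand": 5},
  {"offset": [8.7,-6,0],"dr": [0,0,-21],"hand": 5},
  {"offset": [11.6,-8,0],"dr": [0,0,-28],"hand": 5},
  {"offset": [14.5,-10,0],"dr": [0,0,-35],"hand": 5},
], squeeze=20)

```text
t: 0.62
tool_pos: [0.2532, -0.3983, 0.2242]
tcp_rot: [-0.0, 0.907, 0.421, 0.0]
contact_force: [1.1, -0.5, -0.1]
gripper_width: 0.0641
finger_force: 0.0
```

Emit:
jog_arm([
  {"offset": [3.8,0.2,0],"dr": [0,0,-7],"hand": 5},
  {"offset": [7.6,0.4,0],"dr": [0,0,-14],"hand": 5},
  {"offset": [11.4,0.6,0],"dr": [0,0,-21],"hand": 5},
  {"offset": [15.2,0.8,0],"dr": [0,0,-28],"hand": 5},
  {"offset": [19,1.0,0],"dr": [0,0,-35],"hand": 5},
])

```text
t: 1.03
tool_pos: [0.3846, -0.2602, 0.2245]
tcp_rot: [0.0, 0.739, 0.674, -0.0]
contact_force: [0.3, -1.1, 0.0]
gripper_width: 0.0498
finger_force: 0.0
```

Emit:
jog_arm([
  {"offset": [3.9,0.2,0],"dr": [0,0,-5],"hand": 5},
  {"offset": [7.8,0.4,0],"dr": [0,0,-5],"hand": 5},
  {"offset": [11.7,0.6,0],"dr": [0,0,-5],"hand": 5},
  {"offset": [15.6,0.8,0],"dr": [0,0,-5],"hand": 5},
  {"offset": [19.5,1.0,0],"dr": [0,0,-5],"hand": 5},
])

```text
t: 1.45
tool_pos: [0.4124, -0.0669, 0.2244]
tcp_rot: [0.0, 0.711, 0.703, 0.0]
contact_force: [0.4, -0.3, -0.1]
gripper_width: 0.05
finger_force: 0.0
```

Emit:
jog_arm([
  {"offset": [3.9,0.2,0],"hand": 4.5},
  {"offset": [7.8,0.4,0],"hand": 4.5},
  {"offset": [11.7,0.6,0],"hand": 4.5},
  {"offset": [15.6,0.8,0],"hand": 4.5},
  {"offset": [15.6,0.8,0],"hand": 4.5},
])

```text
invalid input
```

Run:
```python
from h import *
s=bot.state();print(np.round(s['tool_pos'],4),np.round(s['tcp_rot'],3),s['t'])
c=cam('wrist');f=c['frame'];cv2.imwrite('pics/w1.png',cv2.resize(f,None,fx=1.5,fy=1.5))
print(np.round(-c['R'].T@c['t'],3),c['fx'])
print(proj(c,[[.4346,.1545,.119],[.4355,.077,.079],[.4895,.0775,.067]]))
```

```text
[ 0.4124 -0.0669  0.2244] [0.    0.711 0.703 0.   ] 1.45
[0.414 0.008 0.385] 319.57587613368855
[[ 287.12522843 -107.18858864]
 [ 283.85200119   22.2087642 ]
 [ 341.73586711   24.6191295 ]]
```

View pics/w1.png

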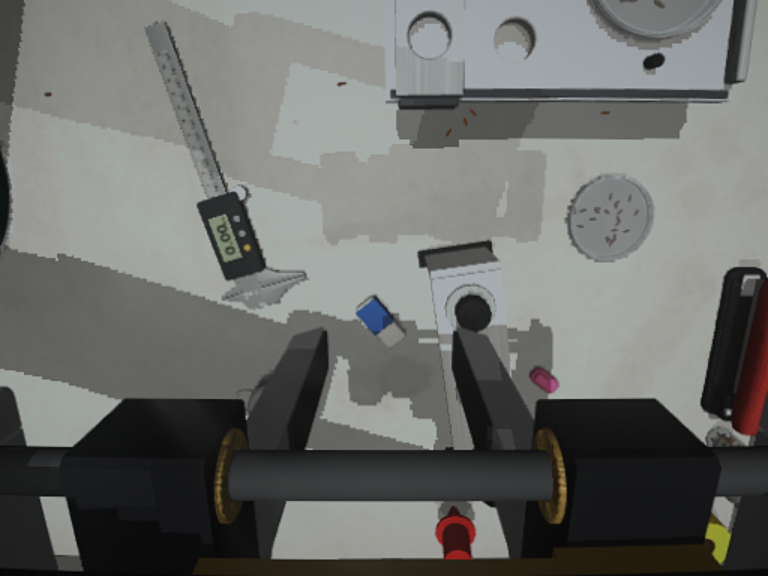

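The wrist view shows the bar hole at (430,36) and platform hole at (515,40) in the enlarged picture, matching the predicted positions. My second move was refused, probably because its rows had no "dr", so I'm adding it.

Emit:
jog_arm([
  {"offset": [3.9,0.4,0],"dr": [0,0,0],"hand": 4.5},
  {"offset": [7.8,0.8,0],"dr": [0,0,0],"hand": 4.5},
  {"offset": [11.7,1.2,0],"dr": [0,0,0],"hand": 4.5},
  {"offset": [15.6,1.6,0],"dr": [0,0,0],"hand": 4.5},
  {"offset": [19,2.0,0],"dr": [0,0,0],"hand": 4.5},
])

```text
t: 1.92
tool_pos: [0.4342, 0.1231, 0.2245]
tcp_rot: [0.0, 0.71, 0.704, 0.0]
contact_force: [0.6, 0.1, 0.7]
gripper_width: 0.0448
finger_force: 0.0
```

Run:
```python
from h import *
c=cam('wrist');f=c['frame'];s=bot.state();print(np.round(s['tool_pos'],4),s['t'])
cv2.imwrite('pics/w2.png',cv2.resize(f,None,fx=1.5,fy=1.5))
```

```text
[0.4344 0.1283 0.2241] 1.9667
```

View pics/w2.png

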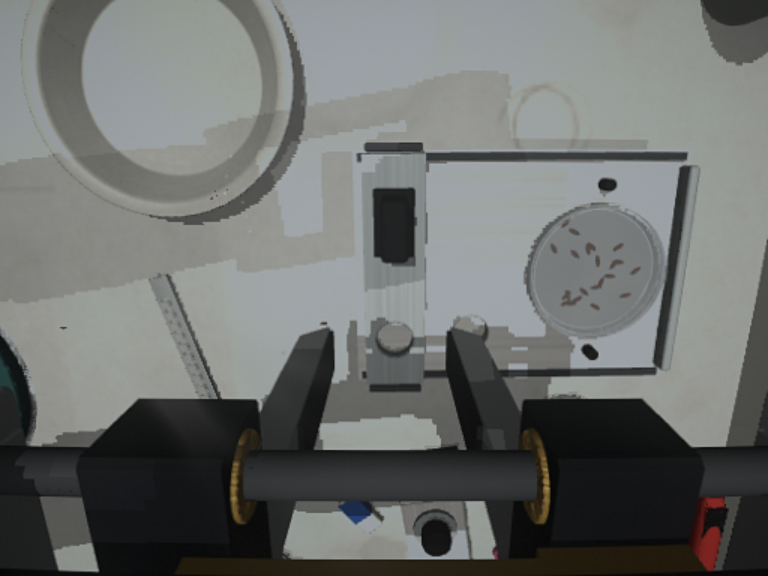

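Run:
```python
from h import *
c=cam('wrist');f=c['frame'];s=bot.state();g=f.max(2)
print(np.round(-c['R'].T@c['t'],4),np.round(c['R'][2],3),np.round(s['tool_pos'],4))
a=g[118:182:3,240:286:2];print(a)
print('bar ends/hole', [np.round(on(c,u/1.5,v/1.5,z),4) for u,v,z in [(395,338,.079),(472,332,.067),(363,270,.079),(425,270,.079),(600,268,.081)]])
for z in (.119,.08): print(z,np.round(proj(c,[[x,y,z] for x in(.4266,.4426) for y in (.1365,.1725)]),0).tolist())
```

```text
[0.4353 0.2019 0.3854] [-0.002 -0.254 -0.967] [0.4342 0.1249 0.224 ]
[[170 140 139 136 139 140 137 139 135 136 139 145 139 138 144 141 140 142
  138 142 137 139 103]
 [170 141 138 136 139 141 137 139 134 136 137 143 138 139 142 141 138 142
  139 140 136 139 114]
 [171 138 139 137 139 140 136 138 136 135 139 143 139 139 143 141 140 142
  139 140 137 138 164]
 [168 142 138 138 138 139 136 138 136 135 138 143 138 137 143 139 138 141
  136 140 137 139 164]
 [170 141 138 137 139 141 138 141 140 137 141 145 141 141 146 144 143 144
  138 140 137 140 166]
 [169 140 137 137 110  30  33  33  34  33  33  33  33  33  33  34  33  34
   54 142 136 139 164]
 [168 141 137 138 109  33  36  36  35  31  32  32  32  33  32  35  36  35
   38 143 136 139 166]
 [169 141 137 137 144  32  36  31  29  28  30  29  30  30  30  29  37  35
   38 141 137 140 163]
 [168 142 136 138 144  31  36  31  33  33  34  32  32  32  33  32  29  36
   38 143 137 139 163]
 [168 141 136 138 144  31  35  32  35  34  36  35  35  36  36  33  30  33
   71 140 136 139 161]
 [168 140 136 137 144  32  35  31  33  36  34  34  35  36  35
[... 724 characters left out ...]
 136 138 140  34  35  32  34  34  35  34  33  33  34  32  31  30
  129 137 136 135 167]
 [165 137 135 136 141  33  34  31  33  34  35  34  35  34  34  33  31  29
  129 138 135 135 166]
 [165 147 135 136 136 139 138  50  33  35  34  34  35  35  35  32  65  81
  129 138 135 135 168]
 [169 148 135 136 135 133 131 138  83  44  41  43  42  42  42  59  77  79
   72 138 136 134 169]]
bar ends/hole [array([0.4384, 0.0831, 0.079 ]), array([0.4929, 0.0828, 0.067 ]), array([0.4174, 0.1307, 0.079 ]), array([0.4581, 0.1306, 0.079 ]), array([0.5729, 0.1322, 0.081 ])]
0.119 [[250.0, 184.0], [250.0, 142.0], [269.0, 184.0], [269.0, 142.0]]
0.08 [[251.0, 174.0], [251.0, 137.0], [268.0, 174.0], [268.0, 137.0]]
```

Emit:
jog_arm([
  {"offset": [3.3,0.3,0],"dr": [0,0,0],"hand": 4.5},
  {"offset": [3.3,0.3,3],"dr": [0,0,0],"hand": 4.5},
  {"offset": [3.3,0.3,6],"dr": [0,0,0],"hand": 4.5},
  {"offset": [3.3,0.3,9],"dr": [0,0,0],"hand": 4.5},
  {"offset": [3.3,0.3,11.7],"dr": [0,0,0],"hand": 4.5},
])

```text
t: 2.43
tool_pos: [0.4374, 0.153, 0.1057]
tcp_rot: [0.0, 0.711, 0.703, -0.001]
contact_force: [0.7, -0.8, 0.5]
gripper_width: 0.0451
finger_force: 0.0
```

Emit:
jog_arm([
  {"offset": [0,0,0],"dr": [0,0,0],"hand": 3.0},
  {"offset": [0,0,0],"dr": [0,0,0],"hand": 2},
  {"offset": [0,0,0],"dr": [0,0,0],"hand": 1},
  {"offset": [0,0,0],"dr": [0,0,0],"hand": 1},
  {"offset": [0,0,0],"dr": [0,0,0],"hand": 1},
])

```text
t: 2.85
tool_pos: [0.4386, 0.154, 0.1098]
tcp_rot: [0.001, 0.711, 0.704, 0.001]
contact_force: [-0.5, -0.9, 4.3]
gripper_width: 0.0157
finger_force: 20.0
```

Emit:
jog_arm([
  {"offset": [0,1.1,0],"dr": [0,0,0],"hand": 1},
  {"offset": [0,2.2,0],"dr": [0,0,0],"hand": 1},
  {"offset": [0,3.3,0],"dr": [0,0,0],"hand": 1},
  {"offset": [0,4.4,0],"dr": [0,0,0],"hand": 1},
  {"offset": [0,5.4,0],"dr": [0,0,0],"hand": 1},
])

```text
t: 3.27
tool_pos: [0.493, 0.154, 0.1098]
tcp_rot: [0.0, 0.71, 0.704, 0.001]
contact_force: [-4.0, -0.0, 6.3]
gripper_width: 0.016
finger_force: 20.0
```

Run:
```python
from h import *
for i in range(4): c=cam('top')
s=bot.state();print(np.round(s['tool_pos'],4),s['t'],np.round(s['contact_force'],1),s['gripper_width'])
a=cv2.resize(c['frame'][140:250,130:230],None,fx=5,fy=5,interpolation=cv2.INTER_CUBIC)
b=cv2.resize(cam('scene')['frame'][160:230,170:280],None,fx=5,fy=5)[:,:300]
cv2.imwrite('pics/s2.png',np.hstack([a,np.pad(b,((0,200),(0,0),(0,0)))]))
```

```text
[0.4946 0.154  0.1098] 3.4667 [3.1 0.1 5.7] 0.016217839644522784
```

View pics/s2.png

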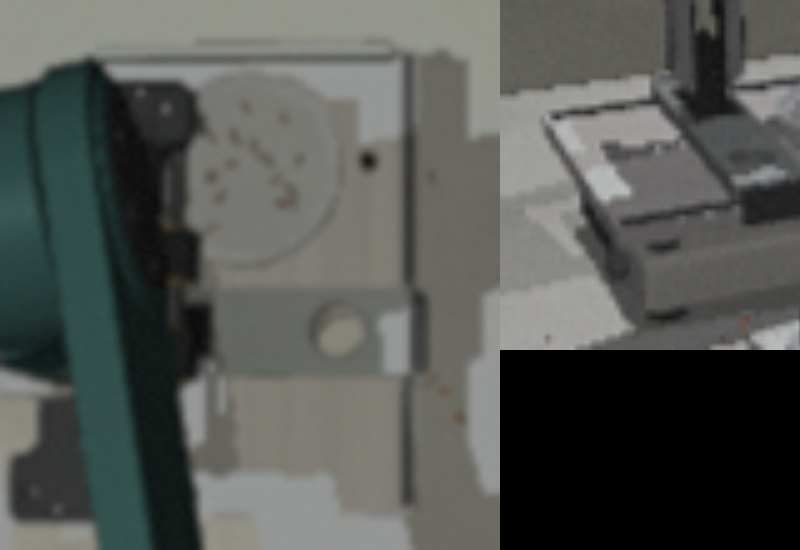

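The bar hole is at crop (338,331), about 2 mm past the platform hole judging by the visible rim margins. I'll pull the bar back 2 mm, open the fingers and rise.

Emit:
jog_arm([
  {"offset": [0,-0.2,0],"dr": [0,0,0],"hand": 1},
  {"offset": [0,-0.2,0],"dr": [0,0,0],"hand": 1},
  {"offset": [0,-0.2,0],"dr": [0,0,0],"hand": 1},
])

```text
t: 3.77
tool_pos: [0.4918, 0.154, 0.1098]
tcp_rot: [0.002, 0.711, 0.704, 0.003]
contact_force: [2.0, 1.2, 5.6]
gripper_width: 0.0158
finger_force: 20.0
```

Emit:
jog_arm([
  {"offset": [0,0,0],"dr": [0,0,0],"hand": 3},
  {"offset": [0,0,0],"dr": [0,0,0],"hand": 4},
  {"offset": [0,0,0],"dr": [0,0,0],"hand": 4},
  {"offset": [0,0,0],"dr": [0,0,0],"hand": 4},
  {"offset": [0,0,-2],"dr": [0,0,0],"hand": 4},
])

```text
t: 4.18
tool_pos: [0.4866, 0.1527, 0.1227]
tcp_rot: [-0.003, 0.711, 0.704, -0.004]
contact_force: [-0.6, 0.6, -0.3]
gripper_width: 0.0397
finger_force: 0.0
```

Emit:
jog_arm([
  {"offset": [0,0,-4],"dr": [0,0,0],"hand": 4.5},
  {"offset": [-2,0,-8],"dr": [0,0,0],"hand": 4.5},
  {"offset": [-6,0,-9],"dr": [0,0,0],"hand": 4.5},
  {"offset": [-10,0,-9],"dr": [0,0,0],"hand": 4.5},
  {"offset": [-13.9,0,-9],"dr": [0,0,0],"hand": 4.5},
])

```text
t: 4.6
tool_pos: [0.4888, 0.0131, 0.2192]
tcp_rot: [0.001, 0.71, 0.704, 0.001]
contact_force: [1.1, -0.1, 0.5]
gripper_width: 0.0454
finger_force: 0.0
```

Run:
```python
from h import *
for i in range(3): c=cam('wrist')
s=bot.state();print(np.round(s['tool_pos'],4),s['t'])
p=proj(c,[[.49,.08,.079],[.4346,-.2,.096]])[0];print(p)
u,v=np.clip(p.astype(int)-40,0,None)
a=cv2.resize(c['frame'][v:v+80,u:u+80],(560,560),interpolation=cv2.INTER_CUBIC);cv2.imwrite('pics/w3.png',a);print(u,v)
np.savez('w3.npz',R=c['R'],t=c['t'],K=c['K'],d=c['d'],rvec=c['rvec'])
```

```text
[0.4881 0.0122 0.2171] 4.75
[259.89720268 107.7766321 ]
219 67
```

View pics/w3.png

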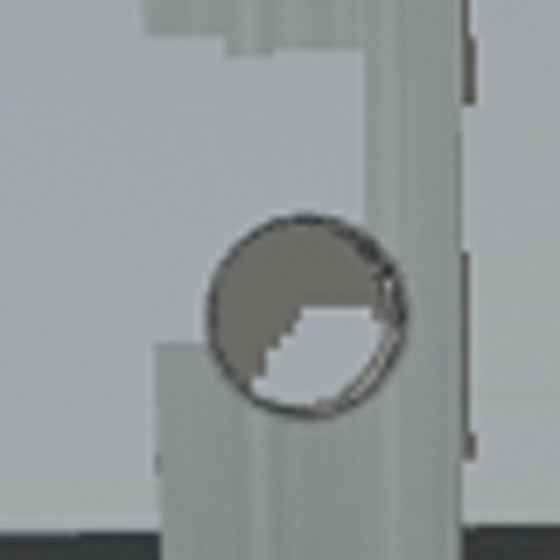

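The crop shows the bar hole rim at (307,317) with the platform rim about 2 mm inside it on the right, so the holes are aligned well enough. On to the pin.

Emit:
jog_arm([
  {"offset": [-4,0,0],"dr": [0,0,0],"hand": 5},
  {"offset": [-8,0,0],"dr": [0,0,0],"hand": 5},
  {"offset": [-12,0,0],"dr": [0,0,0],"hand": 5},
  {"offset": [-16,0,0],"dr": [0,0,0],"hand": 5},
  {"offset": [-20,-0.2,0],"dr": [0,0,0],"hand": 5},
])

```text
t: 5.17
tool_pos: [0.4847, -0.1855, 0.2169]
tcp_rot: [-0.001, 0.71, 0.704, 0.0]
contact_force: [0.6, 0.9, 0.4]
gripper_width: 0.0497
finger_force: 0.0
```

Emit:
jog_arm([
  {"offset": [-1.8,0,0],"dr": [0,0,0],"hand": 5},
  {"offset": [-3.6,0,0],"dr": [0,0,0],"hand": 5},
  {"offset": [-3.6,0,0],"dr": [0,0,0],"hand": 5},
  {"offset": [-3.6,0,0],"dr": [0,0,0],"hand": 5},
])

```text
t: 5.5
tool_pos: [0.4843, -0.2206, 0.2166]
tcp_rot: [-0.001, 0.711, 0.704, 0.0]
contact_force: [0.0, -0.7, -0.5]
gripper_width: 0.0503
finger_force: 0.0
```

Run:
```python
from h import *
z=np.load('w3.npz');c0=dict(z);print('barhole',np.round(on(c0,262.4,111.9,.079),4))
c=cam('wrist');s=bot.state();print(np.round(s['tool_pos'],4),np.round(s['tcp_rot'],3))
print(proj(c,[[.4845,-.2247,.096],[.4845,-.2247,.062]]))
cv2.imwrite('pics/w4.png',cv2.resize(c['frame'],None,fx=1.5,fy=1.5))
t=cam('top');f=t['frame'];cv2.imwrite('pics/t4.png',f)
```

```text
barhole [0.4922 0.0763 0.079 ]
[ 0.4844 -0.22    0.2169] [-0.001  0.71   0.704  0.   ]
[[259.63906319 192.45951886]
 [259.71040549 183.49879582]]
```

View pics/w4.png

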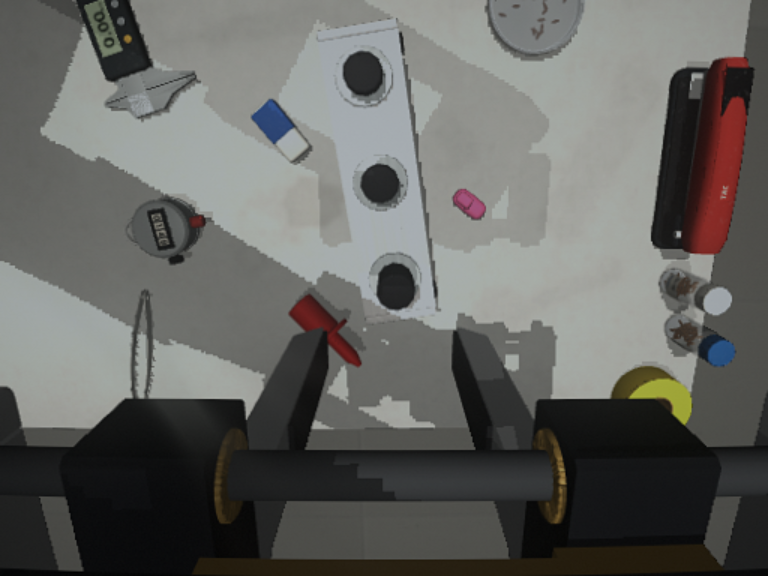

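The wrist view shows the long pin's knob at about (397,285) enlarged, close to prediction. The red pin now appears at (325,335), which looks different from before. I'll measure both without using another picture.

Run:
```python
from h import *
def big(m):
    n,l,st,ce=cv2.connectedComponentsWithStats(m.astype(np.uint8));o=np.argsort(-st[1:,4])[:3]+1
    return [(st[i].tolist(),np.round(ce[i],1).tolist()) for i in o]
for n in ['top','scene','wrist']:
    c=cam(n);h=cv2.cvtColor(c['frame'],cv2.COLOR_BGR2HSV)
    print(n,'red',big(((h[...,0]<6)|(h[...,0]>174))&(h[...,1]>130)&(h[...,2]>60)))
    if n=='wrist':
        g=c['frame'].max(2);m=np.zeros_like(g);m[165:210,240:290]=g[165:210,240:290]<45
        b=big(m);print(b);x,y,w,hh,_=b[0][0]
        print('centre@.096',on(c,x+w/2-.5,y+hh/2-.5,.096),'bbox',x,y,w,hh)
        gg=m[165:210,240:290];
        for r in gg[::3]: print(''.join('#' if k else '.' for k in r))
    if n=='top': print('knob top',big((c['frame'].max(2)[195:232,315:345]<45)))
```

```text
top red [([266, 114, 52, 11, 439], [294.3, 118.9])]
knob top [([14, 19, 16, 18, 152], [22.6, 29.3]), ([0, 0, 14, 25, 97], [5.9, 10.6]), ([24, 9, 6, 8, 22], [26.6, 12.1])]
scene red [([236, 290, 37, 19, 363], [251.1, 298.3]), ([319, 213, 36, 29, 320], [339.0, 226.9]), ([418, 131, 27, 5, 81], [432.3, 133.2])]
wrist red [([459, 40, 39, 130, 2531], [478.9, 113.1]), ([193, 197, 47, 47, 647], [214.6, 217.8]), ([126, 144, 9, 8, 54], [130.5, 147.3])]
[([252, 176, 24, 30, 596], [263.2, 190.9]), ([289, 188, 1, 6, 6], [289.0, 190.5])]
centre@.096 [ 0.48831872 -0.22252212  0.096     ] bbox 252 176 24 30
..................................................
..................................................
..................................................
..................................................
..................###########.....................
...............#################..................
.............#####################................
.............######################...............
............#######################..............#
............########################.............#
............########################..............
............#######################...............
..............####################................
.................##############...................
..................................................
```

Emit:
jog_arm([
  {"offset": [-0.5,0.3,3],"dr": [0,0,0],"hand": 5},
  {"offset": [-0.5,0.3,6],"dr": [0,0,0],"hand": 5},
  {"offset": [-0.5,0.3,9],"dr": [0,0,0],"hand": 5},
  {"offset": [-0.5,0.3,11.5],"dr": [0,0,0],"hand": 5},
  {"offset": [-0.5,0.3,13.0],"dr": [0,0,0],"hand": 5},
])

```text
t: 6.17
tool_pos: [0.4856, -0.2246, 0.0841]
tcp_rot: [-0.002, 0.71, 0.704, -0.001]
contact_force: [0.1, 0.2, 0.0]
gripper_width: 0.05
finger_force: 0.0
```

Emit:
jog_arm([
  {"offset": [0,0,0],"dr": [0,0,0],"hand": 4},
  {"offset": [0,0,0],"dr": [0,0,0],"hand": 3},
  {"offset": [0,0,0],"dr": [0,0,0],"hand": 2},
  {"offset": [0,0,0],"dr": [0,0,0],"hand": 1.8},
  {"offset": [0,0,0],"dr": [0,0,0],"hand": 1.8},
], squeeze=25)

```text
t: 6.58
tool_pos: [0.4882, -0.227, 0.0897]
tcp_rot: [0.002, 0.711, 0.704, 0.001]
contact_force: [0.4, 0.2, 2.5]
gripper_width: 0.0236
finger_force: 25.0
```

Emit:
jog_arm([
  {"offset": [0,0,-2],"dr": [0,0,0],"hand": 1.8},
  {"offset": [0,0,-4],"dr": [0,0,0],"hand": 1.8},
  {"offset": [0,0,-7],"dr": [0,0,0],"hand": 1.8},
  {"offset": [0,0,-10],"dr": [0,0,0],"hand": 1.8},
  {"offset": [0,0,-12],"dr": [0,0,0],"hand": 1.8},
])

```text
t: 7.0
tool_pos: [0.488, -0.2271, 0.2118]
tcp_rot: [0.003, 0.711, 0.704, 0.001]
contact_force: [1.1, -0.6, 0.0]
gripper_width: 0.0239
finger_force: 25.0
```

Emit:
jog_arm([
  {"offset": [3,0,0],"dr": [0,0,0],"hand": 1.8},
  {"offset": [6.5,0,0],"dr": [0,0,0],"hand": 1.8},
  {"offset": [10,0,0],"dr": [0,0,0],"hand": 1.8},
  {"offset": [13.5,0,0],"dr": [0,0,0],"hand": 1.8},
  {"offset": [17,0.1,0],"dr": [0,0,0],"hand": 1.8},
])

```text
t: 7.42
tool_pos: [0.4897, -0.0552, 0.2087]
tcp_rot: [0.001, 0.711, 0.703, 0.001]
contact_force: [0.6, -0.0, -1.1]
gripper_width: 0.0234
finger_force: 25.0
```

Emit:
jog_arm([
  {"offset": [3,0,0],"dr": [0,0,0],"hand": 1.8},
  {"offset": [5.5,0,0],"dr": [0,0,0],"hand": 1.8},
  {"offset": [7,0.1,0],"dr": [0,0,0],"hand": 1.8},
  {"offset": [7,0.1,0],"dr": [0,0,0],"hand": 1.8},
  {"offset": [7,0.1,0],"dr": [0,0,0],"hand": 1.8},
])

```text
t: 7.83
tool_pos: [0.4916, 0.0137, 0.2083]
tcp_rot: [0.001, 0.71, 0.704, 0.0]
contact_force: [-0.3, -0.1, 0.6]
gripper_width: 0.0236
finger_force: 25.0
```

Run:
```python
from h import *
c=cam('wrist');s=bot.state();print(np.round(s['tool_pos'],4),np.round(s['tcp_rot'],3),s['t'],s['gripper_width'],s['finger_force'])
a=c['frame'];u,v=np.round(proj(c,[[.49,.078,.079]])[0]).astype(int);print(u,v)
np.savez('w5.npz',R=c['R'],t=c['t'],K=c['K'],d=c['d'],rvec=c['rvec'])
a=cv2.resize(a[60:260,190:340],None,fx=3,fy=3,interpolation=cv2.INTER_CUBIC)
t=cam('top')['frame'][90:240,140:220];t=cv2.resize(t,None,fx=4,fy=4)[:600]
s=cam('scene');b=cv2.resize(s['frame'][140:240,170:290],None,fx=2.9,fy=2.9);b=b[:600,:340]
cv2.imwrite('pics/w5.png',np.hstack([a,np.pad(b,((0,600-b.shape[0]),(0,0),(0,0)))]))
```

```text
[0.4916 0.013  0.2081] [0.001 0.711 0.704 0.   ] 7.8833 0.023553328256452333 24.998699426651
257 115
```

View pics/w5.png

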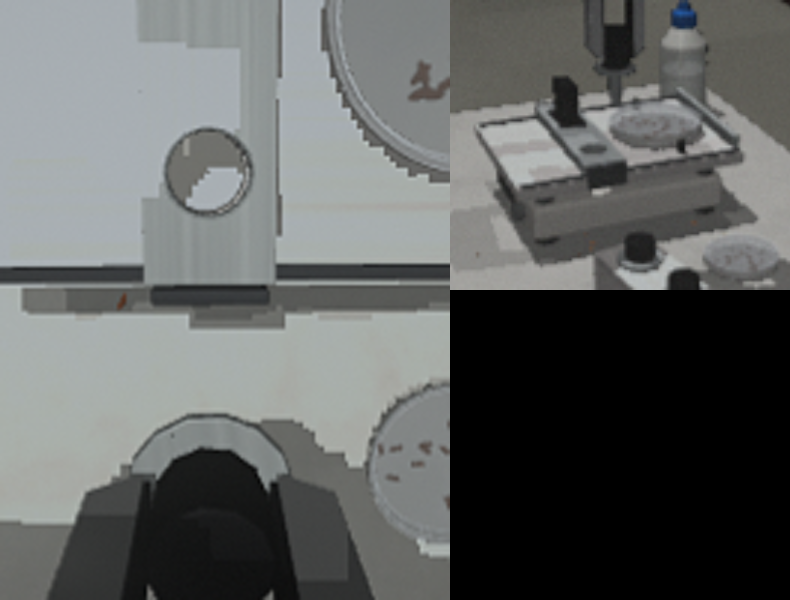

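Run:
```python
from h import *
c=dict(np.load('w5.npz'))
print('hole',on(c,259,117,.079),'collar x',on(c,259.7,220,.18),on(c,190+211/3-.5,215,.18))
print('collar front y',on(c,259.7,60+414.5/3-.5,.182))
print('hole edges',[on(c,190+(u+.5)/3-.5,60+(v+.5)/3-.5,.079).round(4) for u,v in[(165,172),(253,172),(208,128),(208,217)]])
```

```text
hole [0.49211217 0.0764631  0.079     ] collar x [0.49219355 0.01725792 0.18      ] [0.49230324 0.0205922  0.18      ]
collar front y [0.49231172 0.03252514 0.182     ]
hole edges [array([0.4794, 0.0766, 0.079 ]), array([0.5054, 0.0764, 0.079 ]), array([0.4922, 0.0891, 0.079 ]), array([0.492 , 0.0633, 0.079 ])]
```

The wrist view shows the hole at crop (208,172) and the pin held upright with its collar at (211,445). The scene view confirms the pin is vertical. I'll move over the hole and go down in stages.

Emit:
jog_arm([
  {"offset": [3,0,0],"dr": [0,0,0],"hand": 1.8},
  {"offset": [6.2,-0.1,0],"dr": [0,0,0],"hand": 1.8},
  {"offset": [6.2,-0.1,2.5],"dr": [0,0,0],"hand": 1.8},
  {"offset": [6.2,-0.1,5],"dr": [0,0,0],"hand": 1.8},
  {"offset": [6.2,-0.1,5.5],"dr": [0,0,0],"hand": 1.8},
])

```text
t: 8.4
tool_pos: [0.4888, 0.0747, 0.1483]
tcp_rot: [-0.002, 0.711, 0.703, -0.003]
contact_force: [-0.1, 0.2, -1.6]
gripper_width: 0.0234
finger_force: 25.0
```

Emit:
jog_arm([
  {"offset": [0,0,0.5],"dr": [0,0,0],"hand": 1.8},
  {"offset": [0,0,1],"dr": [0,0,0],"hand": 1.8},
  {"offset": [0,0,1.5],"dr": [0,0,0],"hand": 1.8},
  {"offset": [0,0,2],"dr": [0,0,0],"hand": 1.8},
  {"offset": [0,0,2.5],"dr": [0,0,0],"hand": 1.8},
])

```text
t: 8.82
tool_pos: [0.4917, 0.0751, 0.128]
tcp_rot: [0.001, 0.711, 0.703, 0.001]
contact_force: [-0.3, 0.2, -0.6]
gripper_width: 0.0236
finger_force: 25.0
```

Emit:
jog_arm([
  {"offset": [0,0,0.5],"dr": [0,0,0],"hand": 1.8},
  {"offset": [0,0,1],"dr": [0,0,0],"hand": 1.8},
  {"offset": [0,0,1.4],"dr": [0,0,0],"hand": 1.8},
  {"offset": [0,0,1.5],"dr": [0,0,0],"hand": 1.8},
  {"offset": [0,0,1.5],"dr": [0,0,0],"hand": 1.8},
])

```text
t: 9.23
tool_pos: [0.4908, 0.0755, 0.1119]
tcp_rot: [-0.0, 0.711, 0.704, -0.0]
contact_force: [-0.4, 0.1, -0.1]
gripper_width: 0.0236
finger_force: 25.0
```

Emit:
jog_arm([
  {"offset": [0,0,0.1],"dr": [0,0,0],"hand": 1.8},
  {"offset": [0,0,0.2],"dr": [0,0,0],"hand": 1.8},
  {"offset": [0,0,0.2],"dr": [0,0,0],"hand": 1.8},
])

```text
t: 9.48
tool_pos: [0.4913, 0.0755, 0.1107]
tcp_rot: [0.0, 0.711, 0.704, 0.0]
contact_force: [0.5, -0.3, -1.1]
gripper_width: 0.0237
finger_force: 25.0
```

Emit:
jog_arm([
  {"offset": [0,0,0.1],"dr": [0,0,0],"hand": 1.8},
  {"offset": [0,0,0.1],"dr": [0,0,0],"hand": 1.8},
  {"offset": [0,0,0.1],"dr": [0,0,0],"hand": 1.8},
])

```text
t: 9.73
tool_pos: [0.4913, 0.0755, 0.1106]
tcp_rot: [0.0, 0.711, 0.704, 0.0]
contact_force: [-1.4, -0.3, 6.0]
gripper_width: 0.0231
finger_force: 25.0
```

Emit:
jog_arm([
  {"offset": [0,0,0],"dr": [0,0,0],"hand": 3},
  {"offset": [0,0,0],"dr": [0,0,0],"hand": 4},
  {"offset": [0,0,0],"dr": [0,0,0],"hand": 5},
  {"offset": [0,0,0],"dr": [0,0,0],"hand": 5},
  {"offset": [0,0,-1],"dr": [0,0,0],"hand": 5},
])

```text
t: 10.15
tool_pos: [0.4894, 0.0753, 0.1172]
tcp_rot: [-0.002, 0.711, 0.704, -0.002]
contact_force: [-0.3, 0.2, -0.4]
gripper_width: 0.0497
finger_force: 0.0
```

Emit:
jog_arm([
  {"offset": [0,0,-2],"dr": [0,0,0],"hand": 5},
  {"offset": [0,0,-5],"dr": [0,0,0],"hand": 5},
  {"offset": [0,0,-9],"dr": [0,0,0],"hand": 5},
  {"offset": [-4,0,-11],"dr": [0,0,0],"hand": 5},
  {"offset": [-7,0,-11],"dr": [0,0,0],"hand": 5},
])

```text
t: 10.57
tool_pos: [0.4929, 0.0054, 0.2365]
tcp_rot: [0.005, 0.709, 0.705, 0.004]
contact_force: [-0.1, -0.4, -0.2]
gripper_width: 0.0503
finger_force: 0.0
```

Emit:
jog_arm([
  {"offset": [-4,0,0],"dr": [0,0,0],"hand": 5},
  {"offset": [-8,0,0],"dr": [0,0,0],"hand": 5},
  {"offset": [-8,0,0],"dr": [0,0,0],"hand": 5},
  {"offset": [-8,0,0],"dr": [0,0,0],"hand": 5},
])

```text
t: 10.9
tool_pos: [0.4895, -0.0764, 0.2299]
tcp_rot: [0.0, 0.712, 0.702, 0.0]
contact_force: [1.0, 0.1, 0.3]
gripper_width: 0.0499
finger_force: 0.0
```

Run:
```python
from h import *
s=bot.state();print(np.round(s['tool_pos'],4),s['t'],s['finger_force'])
t=cam('top')['frame'];b=cam('scene')['frame']
a=cv2.resize(t[140:250,130:220],None,fx=4,fy=4,interpolation=cv2.INTER_CUBIC);b=cv2.resize(b[150:230,170:280],None,fx=4,fy=4,interpolation=cv2.INTER_CUBIC)[:,:430]
cv2.imwrite('pics/f.png',np.hstack([a,np.pad(b,((0,a.shape[0]-b.shape[0]),(0,0),(0,0)))]))
```

```text
[ 0.4895 -0.0764  0.2299] 10.9 0.0
```

View pics/f.png

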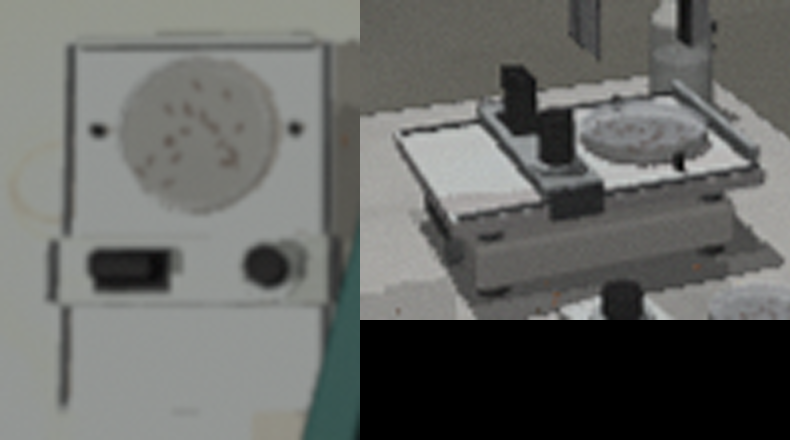

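The pin stands upright with its collar on the bar (scene crop (557,140), top crop (267,265)). The dish lies undisturbed at (198,133), and the gripper is clear.

```bash
python3 -c "
from cell import bot
print(bot.hand_in())"
```

```text
the job is handed in; nothing more can be done
None
```

I slid the bar over the platform hole, seated the long pin upright with its collar on the bar, left the dish undisturbed and handed the job in at about 11 s; the hand-in returned no verdict, and the red look-alike pin, which I never saw the arm touch, was lying on its side partway through.

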